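# Tap-test the temperature probe

## Task

Mark the tap test on the data logger by pressing its long bar-shaped key all the way down and letting it up, then rest a fingertip lightly on the top of the slim, round-tipped temperature probe for a good second, so that it visibly sinks into its springy mount but by less than a centimetre, and withdraw. Do not pull the probe up; do not touch the other keys or the other two probes and their brackets, and leave everything loose on the shelf where it is.

Things in the scene. Friction and masses are not known exactly. Their poses are not given: they have to be found in the camera images.
- key_bar_top (a point): Centre of the top face of the logger's bar key: a white bar 40 mm long (along the logger's x) by 12 mm wide, standing 9 mm proud of its black bezel (46 x 40 mm, 3 mm thick), top face 70 mm above the shelf. z up.
- key_bar (a joint): Travel of the bar key in m: 0 up, grows as it is pressed down, stops at 0.006 (then still 3 mm proud of the bezel). Its spring starts at 1.4 N and takes 5.6 N at full travel (6 mm). Counts as fully pressed from 0.0045.
- key_round_base: Bezel (black) of the round key (white cap 22 mm across) with the key; leave alone. Same row on the logger, same heights and spring as the bar key. Origin: underside of the bezel.
- key_square_base: Bezel (black) of the square key (white cap 20 x 20 mm) with the key; leave alone. Same row on the logger, same heights and spring. Origin: underside of the bezel.
- logger: Black plastic data logger housing, fixed, 140 (its x) x 200 (its y) x 58 mm tall, with a grey window on top near its +x side and a row of three keys along its y, 56 mm apart, 15 mm from the middle towards -x; which key is where in the row varies. Origin: centre of its underside on the shelf, z up.
- temp_tip (a point): Top of the temperature probe: a slim white upright rod 12 mm across with a rounded tip, 132 mm above the shelf at rest. z up.
- temp_probe (a joint): Slide of the temperature probe in m: 0 at rest, positive when pushed down, negative when pulled up. The probe is held in a springy rubber grommet on top of its bracket: it slides straight down under a finger by 1 mm for each 0.6 N and springs back up when let go. Its stop is at 0.018; sunk by more than 0.013 is not a light touch.
- bracket_temp: Fixed steel bracket (60 x 50 x 66 mm, foot below, upright plate at +x, top flange with a black rubber grommet) with the temperature probe, which stands up out of the grommet. Origin: centre of its foot's underside, on the board 12 mm above the shelf; the probe's axis passes through it, vertical.
- bracket_humid: Like bracket_temp, with the humidity probe: a stout white cylinder 24 mm across, flat top 120 mm above the shelf, dark slots round its side. Leave alone.
- bracket_light: Like bracket_temp, with the light sensor: a white stem with a shallow domed head 34 mm across, top 124 mm above the shelf. Leave alone.
- board: Fixed grey board, 160 (its x) x 270 (its y) x 12 mm. The three brackets stand in a row along its y, 90 mm apart, about 35 mm from the middle towards +x, in any order. Origin: centre of its underside.
- canister: Loose green silica canister with grey cap, 50 mm across, 62 mm tall, standing. Origin: underside. Leave alone.
- spare_bracket: Loose steel angle bracket, 50 x 40 x 50 mm. Origin: underside of its foot. Leave alone.
- socket: Loose grey twist-lock bayonet socket, flange 36 x 36 mm, 27 mm tall, on the board. Origin: underside. Leave alone.
- spare_probe: Loose white probe with a bayonet plug, lying on the board, 93 mm long (along its x), 18 mm tall. Origin: underside. Leave alone.
- screwdriver: Loose screwdriver, 160 mm long (along its x), lying in front of the logger. Leave alone.
- screw_jar: Loose clear jar with steel lid, 52 mm across, 60 mm tall, towards the far side. Leave alone.
- key_bar_base: Bezel of the bar key with the key. Origin: centre of the bezel's underside, on the logger's top; axes as the logger's.

How it is judged:
By the outcome, as a careful person would: the job done as asked, in the order asked, and still so for the second after the job is handed in, with the robot touching nothing.
It also fails if it takes over 48 s, if anything falls off the work surface, if the arm or the gripper's body presses on something with over 40 N, if the wrist force passes 120 N, or if a joint passes its speed limit or range.

## Robot

A 7-joint arm with a two-finger parallel gripper is mounted at the origin on the work surface. World frame = base frame: x ahead of the robot, y to its left, z up, the work surface at z = 0. Lengths are in mm, angles in rad, forces in N, time in s.
With the tool pointing down it reaches from about 425 to 1025 mm from the base axis. Payload 9.4 kg.
Tool frame: the origin (TCP) lies on the centre line of the jaws, within the pads' length; the fingertips stand bot.nose_length ahead of it and the grasp point (between the pads) lies 6 mm ahead of it (bot.nose_length is the distance from the TCP to the fingertips, in mm); z points along the fingers, x is the direction in which the jaws open and shut, and the axes are right-handed (so a half turn about z gives the same grasp; the last joint's range is limited). The gripper opens to 85 mm and grips with 20 to 120 N. Pads are 22 mm wide; open, the fingers measure 114 mm over their backs; the gripper's body (76 mm by 85 mm) begins 54 mm behind the grasp point. The pads swing forward as they close: fully open they stand 13 mm farther back than shut.
Start: joints at [1.115, 0.599, -0.003, 1.599, 0.002, 0.943, -0.08], TCP at [268.101, -673.607, 256.275] pointing down, gripper open.
Joint ranges: [-2.57, 2.57], [-0.35, 1.97], [-1.29, 1.29], [0.11, 2.56], [-1.05, 4.19], [0.11, 1.86], [-2.63, 2.63]. Speed limits (rad/s): [2.22, 2.22, 3.01, 3.01, 3.14, 3.14, 3.14].

## Interface

Orientations are given as a 3x3 rotation matrix whose columns are the frame's x, y, z axes.
In Python, from workcell import sensors, grab_frame, camera_model, workorder, nets, bot gives the robot as it stands.
- The arm moves only by the shell command python3 -m creep 'ROWS' [FORCE]. ROWS is JSON, a list of rows, each a list of 3 entries, a list of its own where there are three numbers: the shift along the tool's x, y, z in mm, then the turn, a rotation vector about the tool's x, y, z in rad, then the closure, from 0 (fully open) to 1 (shut). In form: [[[x, y, z], [rx, ry, rz], gripper], ...]. A call has exactly 5 rows; each row is the pose to reach, as a shift and turn from the pose commanded when the call began, along the tool's axes at that moment; what a row does not reach only later rows make up. A row lasts 1/8 s, in which the tool goes at most 62.5 mm and 10.7 degrees, less where a joint would pass 70% of its speed; a pose out of reach is approached as far as the arm can. A call with a gripper value outside its range is refused whole. The fingers move at their own pace and stop on an object; FORCE is the grip in N (left out, the last holds). Time passes only in rows, so rows that repeat a pose let the fingers close, or fill a call up. It gives the time, the measured TCP pose, the force and the opening at its end, in the units of the state.
- sensors.get_obs(): the state, without advancing time (a new reading comes with each control period).
- grab_frame(name): name is "scene" or "top"; returns the picture (480x640x3 uint8, red, green, blue); there is no depth.
- camera_model(name): a dict with "camera_matrix" (3x3 intrinsics, pixels), "k1" (the pictures are not rectified: a ray, as slopes to the right and down, at radius r is drawn at 1 + k1 r^2 times it, then the intrinsics apply), "cam_to_world" (4x4, takes a point from camera to world coordinates). Camera axes: x right, y down, z forward; pixel columns grow to the right and rows downward; lengths in mm; the calibration is good to about 2 mm. A picture is of the moment at which its call begins. camera_model takes no time and is no camera call.
- workorder.job_done(): hands the job in, once; it reports no verdict.
Trained networks look in the newest picture that a camera, given by its name, has taken for a name from the list of things; names that differ only in an ending like _2 or _b are one class to them, and where a whole thing is asked for, a point or a joint stands for the part that bears it (a point fixed in the world has none). Each returns a list of dicts, best first, with "conf" (0 to 1); they miss things now and then, are a little off and sometimes report something else, mostly with a low value. They report only what shows in the picture. A call takes as long as a camera call.
- nets.spot_in(camera, query): "xyz" ([x, y, z] in mm, in the coordinates of the camera as it stood for that picture, good to about 4 mm: the middle of the surface that is visible of it).
- nets.tip_of(camera, query): "xyz" ([x, y, z] in mm, in the coordinates of the camera as it stood for that picture, good to about 4 mm: a listed point, or the origin of a listed thing).
The state is a dict: "time": time; "q": joint angles; "joint_vel": joint speeds; "effort": joint torques, N m; "position": TCP position; "orientation": TCP orientation; "ft_force": force on the tool from outside, world axes, zero at the start; "moment": the same for the moment, N m; "opening": finger opening in mm.
Only numpy, scipy, OpenCV 4.12 (cv2) and the standard library are available. Lean on these libraries where they do the work, as an engineer would, in place of code of your own. Each camera call takes 0.05 s, during which the arm holds its last target. There are 200 camera calls.

## Working session

There is one attempt and no reset: what is moved stays moved. The work goes in short steps, Python scripts to look and compute and a shell command to move; the robot and the scene stay as the last step left them, time stands still between calls to the robot, and variables do not carry over. Pictures are saved under pics/ and viewed, about 8 in all and at most 12, crops included, and the job is handed in when it is done.

```bash
mkdir -p pics; cat > h.py <<'E'
import numpy as np, cv2
from workcell import sensors, grab_frame, camera_model, workorder, nets, bot
def tow(cam,p):
    T=np.array(camera_model(cam)["cam_to_world"]); return T[:3,:3]@np.array(p)+T[:3,3]
def proj(cam,p):
    m=camera_model(cam);T=np.linalg.inv(np.array(m["cam_to_world"]));c=T[:3,:3]@np.array(p)+T[:3,3]
    s=c[:2]/c[2];s=s*(1+m["k1"]*(s@s));K=np.array(m["camera_matrix"]);return (K@np.r_[s,1])[:2]
def atz(cam,uv,z):
    m=camera_model(cam);K=np.array(m["camera_matrix"]);T=np.array(m["cam_to_world"])
    d=cv2.undistortPoints(np.array([[uv]],float),K,np.array([m["k1"],0,0,0.]))[0,0]
    # k1 model matches OpenCV's radial term
    r=T[:3,:3]@np.r_[d,1];o=T[:3,3];return o+r*(z-o[2])/r[2]
def snap(cam,name):
    f=grab_frame(cam);cv2.imwrite(f"pics/{name}.png",f[:,:,::-1]);return f
E
python3 - <<'E'
from h import *
np.set_printoptions(precision=1,suppress=True)
s=sensors.get_obs();print(s["time"],s["position"],s["orientation"],s["opening"],s["ft_force"],bot.nose_length)
for c in("scene","top"):
    snap(c,c+"0")
    print(c,np.array(camera_model(c)["cam_to_world"]))
    for q in("key_bar_top","temp_tip","key_round_base","key_square_base","logger","bracket_temp","bracket_humid","bracket_light"):
        for d in nets.tip_of(c,q)[:2]:
            w=tow(c,d["xyz"]);print(c,q,round(d["conf"],2),w,proj(c,w))
print(sensors.get_obs()["time"])
E
```

```text
0.0 [ 267.9 -673.2  255.4] [[ 0.4 -0.9 -0. ]
 [-0.9 -0.4  0. ]
 [-0.   0.  -1. ]] 85.25955880028822 [-0.1  0.3  0.1] 25.0
scene [[  -0.3    0.6   -0.7 1471.6]
 [   1.     0.2   -0.2  244. ]
 [  -0.    -0.8   -0.7  925.9]
 [   0.     0.     0.     1. ]]
scene key_bar_top 0.51 [501.2 242.7  64.6] [445.2 252.8]
scene temp_tip 0.44 [ 488.6 -325.1  133.9] [209.9 185.1]
scene key_round_base 0.54 [518.8 184.9  64.6] [418.2 253.3]
scene key_square_base 0.54 [495.3 296.6  58.9] [469.5 257.3]
scene logger 0.91 [520.3 244.5  -1.1] [441.2 279.5]
scene bracket_temp 0.96 [ 492.4 -325.4   14.5] [215.8 224.6]
scene bracket_temp 0.56 [ 407.  -305.6    8.8] [236.5 207.5]
scene bracket_humid 0.85 [ 500.5 -235.9   15.1] [247.9 232.6]
scene bracket_humid 0.5 [ 491.8 -327.1   15. ] [215.3 224.2]
scene bracket_light 0.97 [ 520.8 -147.4   13.9] [279.1 244.6]
top [[  -0.    -1.     0.2  418.7]
 [  -1.     0.     0.   -14.8]
 [  -0.    -0.2   -1.  1143.1]
 [   0.     0.     0.     1. ]]
top key_bar_top 0.7 [502.7 240.5  69.5] [194.2 281.3]
top temp_tip 0.45 [520.3 183.4  55.2] [226.5 272.3]
top temp_tip 0.39 [ 487.1 -328.3  131.2] [515.3 285.8]
top key_round_base 0.96 [518.9 184.8  56.2] [225.6 273. ]
top key_round_base 0.66 [574.2  -2.9   3.5] [325.9 246.9]
top key_square_base 0.8 [498.  295.6  57. ] [166.5 284.4]
top logger 0.7 [ 487.7 -324.6   11.9] [494.1 289.9]
top logger 0.55 [519.9 242.4   4.3] [201.3 275.1]
top bracket_temp 0.91 [ 488.3 -324.7   12.5] [494.2 289.5]
top bracket_temp 0.58 [ 519.4 -154.    14.2] [404.4 273.7]
top bracket_humid 0.3 [ 404.3 -313.2   11.4] [490.2 334. ]
top bracket_light 0.8 [ 520.7 -149.6   13.1] [402.  273.1]
top bracket_light 0.73 [ 504.4 -236.3    9.7] [447.2 281.5]
0.9
```

View pics/scene0.png

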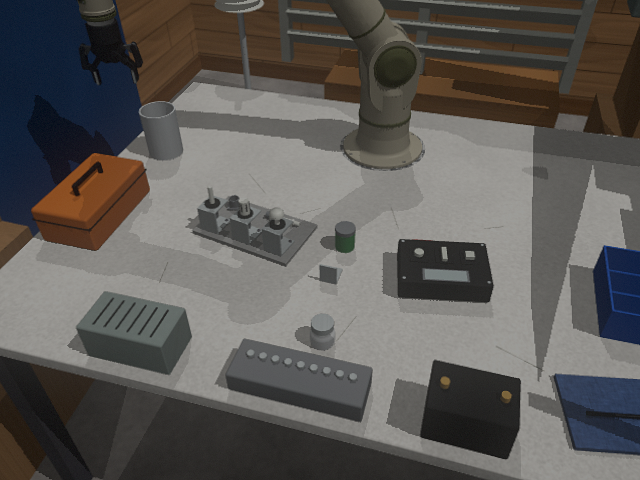

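View pics/top0.png

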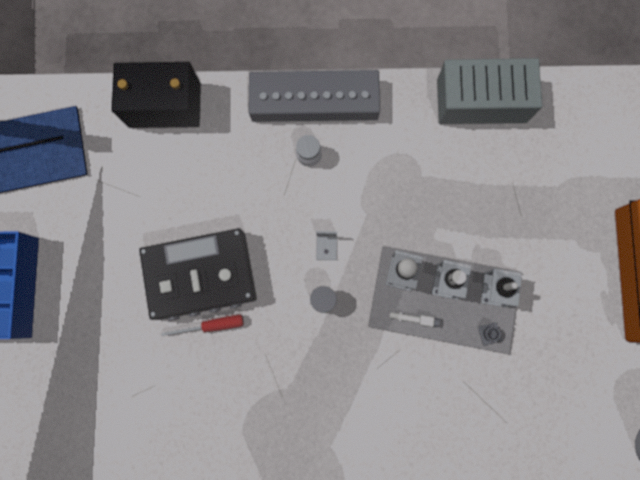

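The scene view shows the bar key in the middle of the row at (445,254), with the round key at (419,252) and the square key at (470,255). The slim temperature probe is the far one of the three, at (211,190). In the top view the bar is at (195,281) and the temperature probe at (510,287), and the nets agree. Next I'll refine both targets on enlarged crops.

```bash
python3 - <<'E'
from h import *
np.set_printoptions(precision=1,suppress=True)
def crop(n,u,v,r=25,s=8):
    return cv2.resize(cv2.imread(f"pics/{n}.png")[v-r:v+r,u-r:u+r],None,fx=s*.75,fy=s*.75,interpolation=cv2.INTER_NEAREST)
a=np.vstack([np.hstack([crop("top0",195,280),crop("top0",508,286)]),np.hstack([crop("scene0",445,252),crop("scene0",211,195)])])
cv2.imwrite("pics/crops.png",a)
for cam,u,v in(("top",195,281),("scene",445,254)):
    g=cv2.imread(f"pics/{cam}0.png",0)[v-16:v+17,u-14:u+15]
    n,l,st,c=cv2.connectedComponentsWithStats((g>110).astype(np.uint8))
    for i in range(1,n):
        if st[i,4]>15: uv=c[i]+[u-14,v-16];print(cam,st[i],uv,atz(cam,uv,70))
for cam in("top","scene"): print(cam,proj(cam,[488,-326,132]),proj(cam,[488,-326,78]),proj(cam,[502,241,70]))
R=np.array(sensors.get_obs()["orientation"]);p=np.array(sensors.get_obs()["position"]);print(R.round(3).tolist())
for w in([600,-150,200],[502,241,160]): print(R.T@(np.array(w)-p))
E
```

```text
top [  9   5  10  22 143] [194.5 280.3] [504.5 239.9  70. ]
scene [ 0  0 29  4 96] [446.3 239.2] [460.5 239.8  70. ]
scene [11  9  6 12 55] [444.1 252.5] [506.9 240.3  70. ]
scene [ 0 31 17  2 18] [438.6 269.9] [565.9 235.4  70. ]
top [514.1 285.3] [504.9 287.4] [193.9 281.6]
scene [209.7 185.6] [212.9 203.5] [444.7 251.1]
[[0.37, -0.929, -0.0], [-0.929, -0.37, -0.0], [0.0, 0.0, -1.0]]
[-363.7 -502.    56.3]
[-763.3 -555.6   96.2]
```

View pics/crops.png

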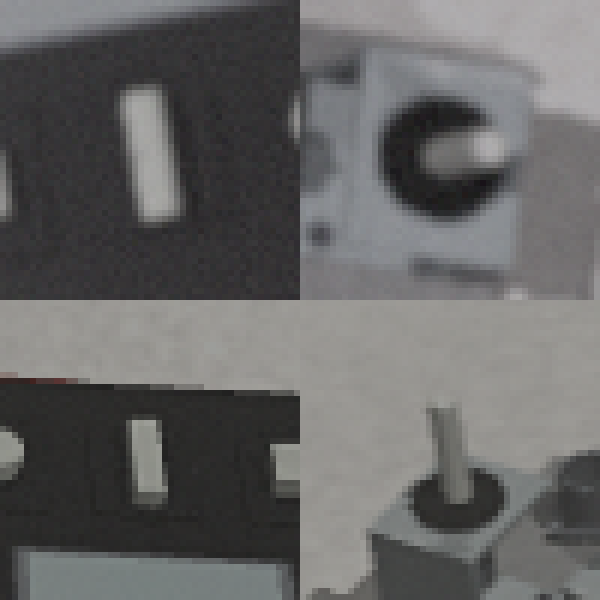

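The bar centre comes out at about (504,240.5,70) and the probe tip at about (487.5,-326.5,132). Both cameras agree to about 2 mm. I'll travel high over the shelf with the gripper shut.

```bash
python3 -m creep '[[[-36,-50,0],[0,0,0],1],[[-72,-100,0],[0,0,0],1],[[-108,-150,0],[0,0,0],1],[[-144,-200,0],[0,0,0],1],[[-180,-250,5],[0,0,0],1]]' 20
python3 -m creep '[[[-36,-50,5],[0,0,0],1],[[-72,-100,10],[0,0,0],1],[[-108,-150,20],[0,0,0],1],[[-144,-200,30],[0,0,0],1],[[-180,-250,40],[0,0,0],1]]'
python3 - <<'E'
from h import *
s=sensors.get_obs();R=np.array(s["orientation"]);print(s["q"],s["ft_force"]);print(R.T@(np.array([504,240.5,135])-s["position"]))
E
```

```text
time: 1.52
position: [434.9, -412.4, 251.8]
orientation: [[0.37, -0.929, 0.001], [-0.929, -0.37, -0.001], [0.001, -0.001, -1.0]]
ft_force: [1.0, -0.8, 0.6]
opening: -0.2
time: 2.15
position: [600.6, -152.6, 211.2]
orientation: [[0.37, -0.929, 0.001], [-0.929, -0.37, -0.0], [0.001, -0.001, -1.0]]
ft_force: [1.4, 0.1, 0.6]
opening: 0.1
[ 0.17422526  0.52372822 -0.02507789  1.89153019  0.01920174  0.72580789
 -1.05407309] [1.37789495 0.0950843  0.55332967]
[-401.00657323  -55.4833035    76.0467737 ]
```

```bash
python3 -m creep '[[[-58,-8,0],[0,0,0],1],[[-116,-16,0],[0,0,0],1],[[-174,-24,0],[0,0,0],1],[[-232,-32,0],[0,0,0],1],[[-290,-40,20],[0,0,0],1]]'
python3 -m creep '[[[-50,-7,20],[0,0,0],1],[[-90,-13,40],[0,0,0],1],[[-111,-15.5,56],[0,0,0],1],[[-111,-15.5,56],[0,0,0],1],[[-111,-15.5,56],[0,0,0],1]]'
python3 - <<'E'
from h import *
s=sensors.get_obs();R=np.array(s["orientation"]);print(s["time"],s["position"],s["ft_force"]);print(R.T@(np.array([504,240.5,110])-s["position"]))
snap("top","top1");snap("scene","scene1")
a=[cv2.resize(cv2.imread(f"pics/{n}.png")[v-50:v+50,u-50:u+50],None,fx=4,fy=4) for n,u,v in(("top1",195,280),("scene1",445,240))]
cv2.imwrite("pics/c1.png",np.hstack(a))
E
```

```text
time: 2.78
position: [529.9, 132.0, 192.4]
orientation: [[0.37, -0.929, 0.004], [-0.929, -0.37, 0.001], [0.0, -0.004, -1.0]]
ft_force: [0.8, 0.5, 0.0]
opening: 0.4
time: 3.4
position: [503.3, 237.8, 135.7]
orientation: [[0.369, -0.929, 0.0], [-0.929, -0.369, -0.001], [0.001, -0.0, -1.0]]
ft_force: [-0.2, 0.4, 0.6]
opening: -0.3
3.4 [503.28943157 237.83995862 135.6957899 ] [-0.18794767  0.43225702  0.61084007]
[-2.22620525 -1.63706141 25.69471515]
```

View pics/c1.png

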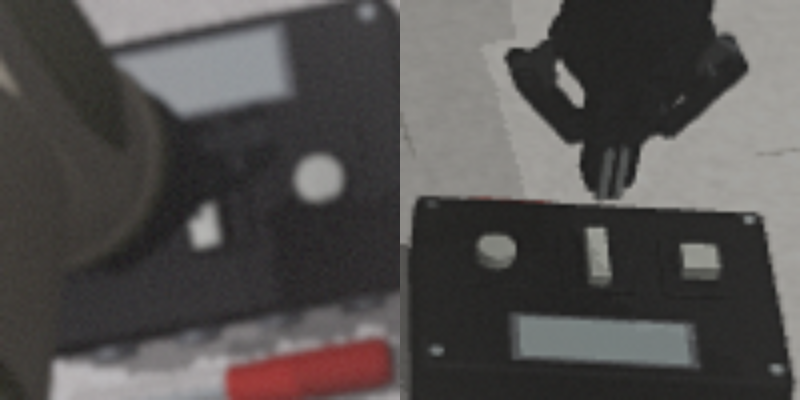

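The fingertips hang above the bar. In the scene crop the tip is at full-image (448,239) and the bar at (444.5,254). I'll descend to about 5 mm above the bar and check the alignment.

```bash
python3 -m creep '[[[-1,-1,12],[0,0,0],1],[[-2,-1.5,24],[0,0,0],1],[[-2,-1.5,34],[0,0,0],1],[[-2,-1.5,34],[0,0,0],1],[[-2,-1.5,34],[0,0,0],1]]'
python3 - <<'E'
from h import *
s=sensors.get_obs();print(s["position"],s["ft_force"])
p=np.array(s["position"]);print(proj("scene",[503.3,237.8,110.7]),proj("scene",p-[0,0,25]))
snap("scene","scene2")
cv2.imwrite("pics/c2.png",cv2.resize(cv2.imread("pics/scene2.png")[225:275,415:475],None,fx=8,fy=8))
E
```

```text
time: 4.12
position: [503.4, 241.3, 101.1]
orientation: [[0.37, -0.929, -0.0], [-0.929, -0.37, -0.0], [0.0, 0.0, -1.0]]
ft_force: [-0.2, 0.7, -0.2]
opening: -0.4
[503.41078787 241.27311848 101.14500621] [-0.23744229  0.73916638 -0.22074147]
[445.59966485 237.48770971] [445.10853425 249.50039161]
```

View pics/c2.png

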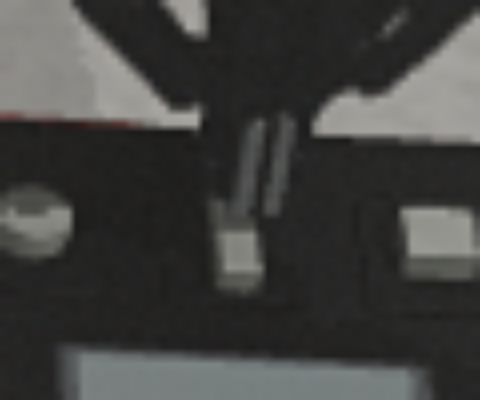

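The tip is centred on the bar to about 1 mm: the front of the pad seam is at (447,252), close to where it should project. It hasn't made contact yet. Now pressing in steps.

```bash
python3 -m creep '[[[0,0,4],[0,0,0],1],[[0,0,6],[0,0,0],1],[[0,0,8],[0,0,0],1],[[0,0,9],[0,0,0],1],[[0,0,9],[0,0,0],1]]'
```

```text
time: 4.8
position: [503.4, 241.4, 92.3]
orientation: [[0.37, -0.929, 0.0], [-0.929, -0.37, 0.0], [-0.0, -0.0, -1.0]]
ft_force: [0.9, 0.4, 2.7]
opening: -0.4
```

```bash
python3 -m creep '[[[0,0,1],[0,0,0],1],[[0,0,2],[0,0,0],1],[[0,0,3],[0,0,0],1],[[0,0,3.6],[0,0,0],1],[[0,0,3.6],[0,0,0],1]]'
```

```text
time: 5.42
position: [503.5, 241.3, 89.1]
orientation: [[0.37, -0.929, 0.0], [-0.929, -0.37, 0.0], [-0.0, -0.0, -1.0]]
ft_force: [-1.7, -0.2, 9.6]
opening: 0.1
```

At 9.6 N, well above the 5.6 N full-travel force, the key is on its stop. Now letting it up.

```bash
python3 -m creep '[[[0,0,0],[0,0,0],1],[[0,0,-5],[0,0,0],1],[[0,0,-25],[0,0,0],1],[[0,0,-70],[0,0,0],1],[[0,0,-120],[0,0,0],1]]'
python3 - <<'E'
from h import *
s=sensors.get_obs();R=np.array(s["orientation"]);print(s["position"],s["ft_force"],s["q"])
for w in([560,-40,210],[487.5,-326.5,190]): print(R.T@(np.array(w)-s["position"]))
snap("scene","scene3");cv2.imwrite("pics/c3.png",cv2.resize(cv2.imread("pics/scene3.png")[225:275,415:475],None,fx=8,fy=8))
E
```

```text
time: 6.05
position: [503.0, 241.0, 209.2]
orientation: [[0.37, -0.929, -0.002], [-0.929, -0.37, -0.001], [0.0, 0.002, -1.0]]
ft_force: [0.7, -0.7, 0.1]
opening: 0.0
[503.02664645 241.03038489 209.15348704] [ 0.73489731 -0.70485555  0.1463276 ] [-0.54464536  0.46119582 -0.00547143  2.03031591  0.00393518  0.65200134
 -1.74462777]
[282.17480767  51.00670284  -0.67157361]
[521.53999648 224.28936052  19.72271316]
```

View pics/c3.png

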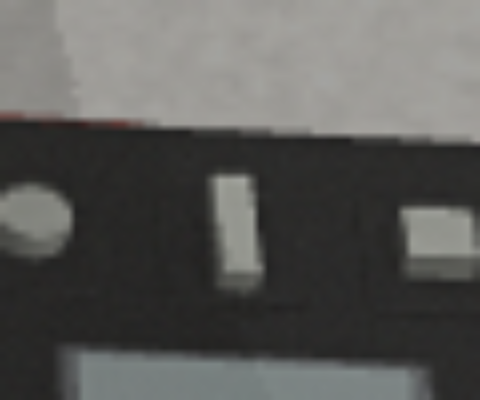

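The bar key is back up, with its top face at crop (235,215) as before, and the other two keys look unchanged. Now over to the probe.

```bash
python3 -m creep '[[[57,10,0],[0,0,0],1],[[114,20,0],[0,0,0],1],[[170,31,0],[0,0,0],1],[[226,41,0],[0,0,0],1],[[282,51,0],[0,0,0],1]]'
python3 -m creep '[[[48,34,0],[0,0,0],1],[[96,68,0],[0,0,0],1],[[144,103,0],[0,0,0],1],[[192,138,0],[0,0,0],1],[[239,173,10],[0,0,0],1]]'
python3 -m creep '[[[0,0,10],[0,0,0],1],[[0,0,15],[0,0,0],1],[[0,0,15],[0,0,0],1],[[0,0,15],[0,0,0],1],[[0,0,15],[0,0,0],1]]'
python3 - <<'E'
from h import *
np.set_printoptions(precision=1,suppress=True)
s=sensors.get_obs();R=np.array(s["orientation"]);p=np.array(s["position"]);print(p,s["ft_force"])
print(R.T@([487.5,-326.5,170]-p))
seam=p+R@[0,-11,25];print(proj("scene",p-[0,0,25]),"seam ends",proj("scene",seam),proj("scene",p+R@[0,11,25]))
snap("scene","scene4");snap("top","top4")
for c in("scene","top"):
  for d in nets.tip_of(c,"temp_tip")[:2]: print(c,d["conf"],tow(c,d["xyz"]))
cv2.imwrite("pics/c4.png",np.hstack([cv2.resize(cv2.imread("pics/scene4.png")[155:215,185:235],None,fx=8,fy=8,),cv2.resize(cv2.imread("pics/top4.png")[256:316,483:533],None,fx=8,fy=8)]))
E
```

```text
time: 6.72
position: [560.5, -41.4, 208.4]
orientation: [[0.37, -0.929, 0.0], [-0.929, -0.37, 0.0], [-0.0, -0.0, -1.0]]
ft_force: [0.8, 0.3, -1.4]
opening: 0.3
time: 7.35
position: [487.7, -327.7, 198.8]
orientation: [[0.37, -0.929, 0.001], [-0.929, -0.37, -0.001], [0.001, -0.001, -1.0]]
ft_force: [0.5, -0.5, -0.5]
opening: 0.2
time: 7.98
position: [488.6, -324.9, 184.0]
orientation: [[0.371, -0.929, 0.001], [-0.929, -0.371, -0.0], [0.0, -0.0, -1.0]]
ft_force: [-0.1, -1.3, -0.5]
opening: -0.2
[ 488.6 -324.9  184. ] [-0.1 -1.3 -0.5]
[ 1.1  1.6 14. ]
[208.4 176.4] seam ends [208.2 179.1] [208.7 173.7]
scene 0.68 [ 487.4 -324.2  131.1]
scene 0.66 [495.8 295.7  59.9]
```

View pics/c4.png

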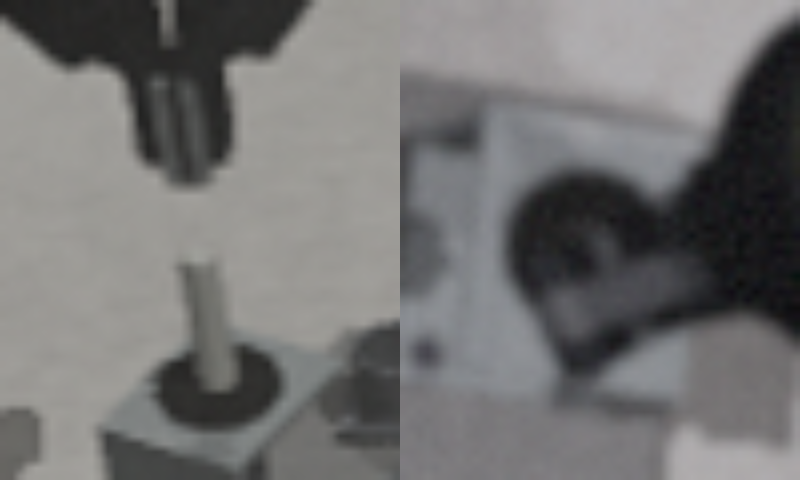

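The seam of the tips at (208.4,178) lines up over the rod top at (209.6,188), 27 mm above it. The key's stop confirmed the tip height (64.1 against 64.0 mm), so a TCP at about z = 151.5 gives roughly 5.5 mm of sink.

```bash
python3 -m creep '[[[0.5,0.5,8],[0,0,0],1],[[1,0.5,16],[0,0,0],1],[[1,0.5,22],[0,0,0],1],[[1,0.5,24],[0,0,0],1],[[1,0.5,24],[0,0,0],1]]'
python3 -m creep '[[[0,0,2],[0,0,0],1],[[0,0,4],[0,0,0],1],[[0,0,6],[0,0,0],1],[[0,0,8],[0,0,0],1],[[0,0,8.5],[0,0,0],1]]'
python3 - <<'E'
from h import *
snap("scene","scene5");s=sensors.get_obs();print(s["position"],s["ft_force"],s["time"])
cv2.imwrite("pics/c5.png",cv2.resize(cv2.imread("pics/scene5.png")[155:215,185:235],None,fx=8,fy=8,))
E
```

```text
time: 8.8
position: [487.8, -326.7, 159.4]
orientation: [[0.37, -0.929, -0.0], [-0.929, -0.37, 0.0], [-0.0, 0.0, -1.0]]
ft_force: [-1.3, 0.2, 0.7]
opening: -0.3
time: 9.43
position: [488.1, -326.8, 151.2]
orientation: [[0.37, -0.929, 0.0], [-0.929, -0.37, -0.0], [0.0, -0.0, -1.0]]
ft_force: [0.3, 0.2, 3.3]
opening: 0.0
[ 488.04085519 -326.80541173  151.21248904] [ 0.55684099 -0.49084535  3.25917241] 9.475
```

View pics/c5.png

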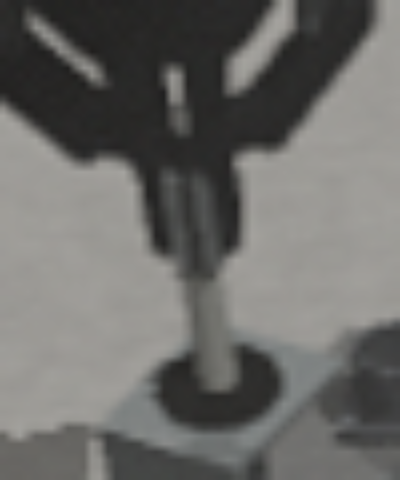

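The fingers rest on the rod top at crop (205,275). The force is 3.3 N, which means about 5.5 mm of sink, and the height gives 5.8 mm. I'll hold for about 1.9 s, then withdraw straight up.

```bash
for i in 1; do python3 -m creep '[[[0,0,0],[0,0,0],1],[[0,0,0],[0,0,0],1],[[0,0,0],[0,0,0],1],[[0,0,0],[0,0,0],1],[[0,0,0],[0,0,0],1]]'; done
python3 -m creep '[[[0,0,0],[0,0,0],1],[[0,0,0],[0,0,0],1],[[0,0,0],[0,0,0],1],[[0,0,0],[0,0,0],1],[[0,0,0],[0,0,0],1]]'
python3 -m creep '[[[0,0,0],[0,0,0],1],[[0,0,0],[0,0,0],1],[[0,0,0],[0,0,0],1],[[0,0,0],[0,0,0],1],[[0,0,0],[0,0,0],1]]'
python3 -m creep '[[[0,0,-3],[0,0,0],1],[[0,0,-10],[0,0,0],1],[[0,0,-30],[0,0,0],1],[[0,0,-60],[0,0,0],1],[[0,0,-100],[0,0,0],1]]'
python3 -m creep '[[[40,0,0],[0,0,0],1],[[80,0,0],[0,0,0],1],[[120,0,0],[0,0,0],1],[[120,0,0],[0,0,0],1],[[120,0,0],[0,0,0],1]]'
python3 - <<'E'
from h import *
snap("scene","scene6");s=sensors.get_obs();print(s["position"],s["ft_force"],s["time"])
for c in("scene0","scene6"):pass
a=[cv2.resize(cv2.imread(f"pics/{c}.png")[150:310,180:500],None,fx=2.4,fy=1.8*4/3*.75) for c in("scene0","scene6")]
cv2.imwrite("pics/c6.png",np.vstack(a))
E
```

```text
time: 10.1
position: [488.0, -326.8, 151.2]
orientation: [[0.37, -0.929, 0.0], [-0.929, -0.37, -0.0], [0.0, -0.0, -1.0]]
ft_force: [0.2, 0.3, 3.4]
opening: 0.1
time: 10.72
position: [487.9, -326.8, 151.2]
orientation: [[0.37, -0.929, 0.0], [-0.929, -0.37, -0.0], [0.0, -0.0, -1.0]]
ft_force: [0.9, -1.5, 4.3]
opening: 0.3
time: 11.35
position: [487.9, -326.7, 151.1]
orientation: [[0.37, -0.929, -0.0], [-0.929, -0.37, -0.0], [0.0, 0.0, -1.0]]
ft_force: [1.5, -0.4, 3.6]
opening: 0.2
time: 11.98
position: [486.9, -326.2, 251.5]
orientation: [[0.37, -0.929, -0.003], [-0.929, -0.37, 0.001], [-0.002, 0.002, -1.0]]
ft_force: [0.2, -1.0, 0.5]
opening: -0.1
time: 12.6
position: [531.7, -437.4, 250.8]
orientation: [[0.37, -0.929, -0.001], [-0.929, -0.37, 0.001], [-0.002, 0.001, -1.0]]
ft_force: [0.5, 0.0, -0.1]
opening: -0.3
[ 531.9206292  -436.92779542  250.98753171] [-0.40059728  0.20994229  0.11837985] 12.65
```

View pics/c6.png

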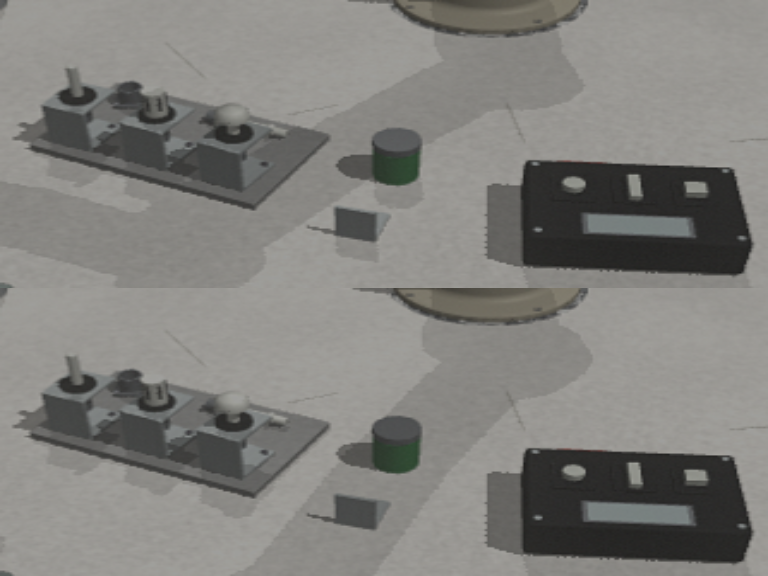

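Before (top) and after (bottom) match: the probe tip is back up at (72,357), the bar key is up at (634,475), and the loose things in view have not moved. Handing in.

```bash
python3 -c "
from workcell import workorder; print(workorder.job_done())"
```

```text
the job is handed in; nothing more can be done
None
```

The job is done and handed in at about 12.7 s of the 48 s allowed; no verdict was reported.

- **Bar key:** I pressed it with the shut fingertips until it sat on its stop. The force reached 9.6 N against 5.6 N for full travel, and the tip was at 64.1 mm where the stop is at 64.0 mm. After release, the close-up shows it back up.
- **Temperature probe:** I then rested the fingertips on its top for about 1.9 s at 3.3–4.3 N. By height it sank about 5.8 mm. By force it sank 5.5–7 mm, so under a centimetre either way. I withdrew straight up and moved aside, clear of everything.
- **Last checks:** A before-and-after comparison from the scene camera shows the probe back at its rest height and the other keys and probes unchanged. The canister, spare bracket, socket and spare probe have not moved. The screwdriver and screw jar were outside that view and I did not check them again, though the arm never went low near either. The last wrist force reading was about zero.
- **Misreports:** The networks gave a few false hits: the temperature probe at the round and square keys, and the logger at the bracket. I rejected these against the pictures. No check failed.

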